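Weigh the canister on the hook scale

TASK

Weigh the storage canister: take it by its wooden grip and hang it by its wire bail on the hook of the spring scale, easing its weight on so gently that the scale never bobs or is pulled onto its stop, then let go and leave it hanging untouched and still for two seconds. Then take it again, ease it slowly up off the hook without tugging at the scale, and set it down softly, upright and fully on the round cork trivet, and let go. Leave the mug, the spice jar and the spoon where they are.

Things in the scene. Friction and masses are not known exactly. Their poses are not given: they have to be found in the camera images.
- grip (a point): Centre of the canister's wooden grip, where to grasp: an upright block 24 x 24 mm and 56 mm tall, topping the bail, its top 25 mm above this point. This point is 168 mm above the canister's base and 37 mm above bail. z up; x, y square to the grip's faces, y along the bail. Fingers closing along y stay clear of the hook. The canister hangs upright below it.
- bail (a point): Underside of the peak of the canister's rigid bail (8 mm round wire, in the canister's y-z plane), the point that rests in the hook; 131 mm above the base. The wire slopes down from here to legs 40 mm to either side. The open window below reaches down 53 mm to the lid; the hook enters it along the canister's x axis, from either face.
- canister: Loose steel tin with lid, 79 mm in diameter, 78 mm high, with wire bail and wooden grip on top (193 mm in all), standing on the worktop at the start. Origin at the centre of its base, axes as grip. How full it is, is unknown: mass 0.23 to 0.95 kg.
- seat (a point): Lowest point of the valley in the scale's hook, on top of the 8 mm wire, where the bail comes to rest. Moves with the hook; 215 mm above the worktop when empty. z up; x points along the hook from its free tip to the column. The column's face is 100 mm away in +x and the column's top 325 mm above the worktop; nothing stands over the hook.
- hook_tip (a point): Top of the hook's free tip: 20 mm from seat in its -x direction and 12 mm higher. The tip points to the robot's side. The bail must pass over it to get on or off. On the column side the wire also rises to 12 mm above the seat. The wire's underside is 8 mm below the seat.
- hook (a joint): How far the hook is pulled down, m: 0 empty (upper stop), 0.060 lower stop, overloaded beyond 0.055. Spring 200 N/m after the first 0.2 N, lightly damped: the canister hangs 10 to 46 mm down. Let go with over 0.4 N of its weight still in the hand, or of push on the hook, and the hook bobs. It should stay under 50 mm/s and feel under 18 N from the canister.
- trivet_top (a point): Centre of the top of the fixed round cork trivet, 130 mm in diameter, 12 mm high on the worktop. z is up.
- mug: White mug, 80 mm in diameter, 90 mm high, a bystander; origin at the centre of its underside.
- spice_jar: Amber spice jar, 48 mm in diameter, 100 mm high, a bystander; origin at the centre of its underside.
- spoon: Spoon lying on the worktop, a bystander; origin under its middle.
Things that resemble listed ones, but are neither listed nor needed, are in the scene too. Several things have the shape of the canister; the one meant has the colours described above.

How it is judged:
By the outcome, as a careful person would: the job done as asked, in the order asked, and still so for the second after the job is handed in, with the robot touching nothing.
It also fails if it takes over 72 s, if anything falls off the work surface, if the arm or the gripper's body presses on something with over 40 N, if the wrist force passes 120 N, or if a joint passes its speed limit or range.

ROBOT

A 6-joint arm with a two-finger parallel gripper is mounted at the origin on the work surface. World frame = base frame: x ahead of the robot, y to its left, z up, the work surface at z = 0. Lengths are in m, angles in degrees, forces in N, time in s.
With the tool pointing down it reaches from about 0.4 to 0.825 m from the base axis. Payload 7 kg.
Tool frame: the origin (TCP) lies midway between the tips of the shut fingers; the grasp point (between the pads) lies 19 mm behind it; z points along the fingers, y is the line along which they close (so a half turn about z gives the same grasp; the last joint's range is limited). The gripper opens to 88 mm and grips with 3 to 60 N. Pads are 19 mm wide; open, the fingers measure 130 mm over their backs; the gripper's body (78 mm by 193 mm) begins 47 mm behind the grasp point.
Start: joints at [88.241, 20.546, 0.682, 0, -70.136, -16.507], TCP at [0.212, 0.641, 0.227] pointing down, gripper open.
Joint ranges: [-176.03, 176.03], [-82.01, 121.73], [-58.28, 71.71], [-173.87, 95.51], [-174.79, -0.11], [-173.66, 173.66]. Speed limits (degrees/s): [136.94, 136.94, 172.46, 180, 180, 180].

INTERFACE

Orientations are given as [roll, pitch, yaw] about the fixed x, y, z axes, in that order (R = Rz(yaw) Ry(pitch) Rx(roll)).
In Python, from plant import r gives the robot as it stands. The module is installed in compiled form; this text tells all that it offers.
- The arm moves only by the tool play_rows, never from a script. Its argument "rows" is a list of rows, each an object with "slide": the shift along the tool's x, y, z as a fraction of full scale, a list of three; "delta_rot": the turn, a rotation vector about the tool's x, y, z as a fraction of full scale, a list of three; "fingers": the opening, from -1 (shut) to 1 (fully open). In form: [{"slide": [x, y, z], "delta_rot": [rx, ry, rz], "fingers": fingers}, ...]. A call has 1 to 8 rows; each row shifts and turns the commanded pose from where the row before left it, along the tool's axes as they then stand; what a row does not reach is not made up. Full scale, the value 1, is 0.15 m for a shift and 0.08 rad for a turn. A row lasts 1/8 s, in which the tool goes at most 62.5 mm and 10.7 degrees, less where a joint would pass 70% of its speed; a pose out of reach is approached as far as the arm can. A call with a number of a shift or a turn outside -1 to 1 is refused whole. A call with a gripper value outside its range is refused whole. The fingers move at their own pace and stop on an object; "squeeze" is the grip in N (left out, the last holds). Time passes only in rows, so rows that do not move let the fingers close. It gives the time, the measured TCP pose, the force, the opening and the grip force at its end, in the units of the state.
- r.get_state(): the state, without advancing time (a new reading comes with each control period).
- r.capture(name): name is "side" or "top" or "wrist"; returns a dict with "image" (420x560x3 uint8, blue, green, red), "fx", "fy", "cx", "cy" (pixels), "R" (3x3) and "t" (3): a world point X has camera coordinates R X + t; the wrist camera has in their place "T_tool_cam" (4x4, takes a point from camera to tool coordinates, whose origin is the TCP and whose axes are the flange's). Camera axes: x right, y down, z forward; pixel columns grow to the right and rows downward; lengths in m; the calibration is good to about 2 mm. The wrist camera is an equidistant fisheye: a pixel r from the principal point sees the ray r / f radians off the axis. A picture is of the moment at which its call begins: read the wrist's pose just before it. There is no depth.
- r.close_job(): hands the job in; it is judged then, once.
The state is a dict: "time_s": time; "joints": joint angles; "qd": joint speeds; "joint_torque": joint torques, N m; "tcp_pos": TCP position; "eef_rot": TCP orientation; "contact_force": force on the tool from outside, world axes, zero at the start; "moment": the same for the moment, N m; "gripper_width": finger opening in m; "gripper_force": force on a finger pad.
Only numpy, scipy, OpenCV 4.12 (cv2) and the standard library are available. Lean on these libraries where they do the work, as an engineer would, in place of code of your own. Each camera call takes 0.05 s, during which the arm holds its last target. There are 200 camera calls.

## Working session

There is one attempt and no reset: what is moved stays moved. The work goes in short steps, Python scripts to look and compute and a tool call to move; the robot and the scene stay as the last step left them, time stands still between calls to the robot, and variables do not carry over. Pictures are saved under pics/ and viewed, at most 10 in all, crops included, and the job is handed in when it is done.

Besides the shell and the picture viewer there is one more tool, called after "Emit:" as name(argument=value, ...), one argument or row to a line, values as JSON. play_rows: Moves the arm, as the interface text tells. Shift numbers are shares of 0.15 m and turn numbers shares of 0.08 rad, none past 1 either way. Its arguments: {"type":"object","properties":{"rows":{"type":"array"},"squeeze":{"type":"number"}},"required":["rows"]}

```bash
mkdir -p pics; cat > h.py <<'E'
import numpy as np, cv2, pickle
from plant import r
def snap(n,f):
    s=r.get_state(); c=r.capture(n); cv2.imwrite(f'pics/{f}.png',c['image']); pickle.dump((s,c),open(f'pics/{f}.pkl','wb')); return s,c
def load(f): return pickle.load(open(f'pics/{f}.pkl','rb'))
def ray(c,u,v):
    d=np.array([(u-c['cx'])/c['fx'],(v-c['cy'])/c['fy'],1]); R=np.array(c['R']); return -R.T@np.array(c['t']), R.T@d
def onz(c,u,v,z):
    o,d=ray(c,u,v); return o+d*(z-o[2])/d[2]
def tri(c1,p1,c2,p2):
    o1,d1=ray(c1,*p1); o2,d2=ray(c2,*p2)
    s=np.linalg.lstsq(np.c_[d1,-d2],o2-o1,rcond=None)[0]
    a,b=o1+s[0]*d1,o2+s[1]*d2; return (a+b)/2,np.linalg.norm(a-b)
def proj(c,X):
    p=np.array(c['R'])@X+np.array(c['t']); return c['fx']*p[0]/p[2]+c['cx'],c['fy']*p[1]/p[2]+c['cy']
E
python3 - <<'E'
from h import *
np.set_printoptions(precision=4,suppress=True)
s,a=snap('side','s0'); _,b=snap('top','t0')
for k,v in s.items(): print(k,np.array(v))
for c in(a,b): print(c['fx'],c['cx'],c['cy'],-np.array(c['R']).T@c['t'],np.array(c['R'])[2])
E
```

```text
time_s 0.0
joints [ 88.2417  20.5928   0.6334  -0.0204 -70.1362 -16.5105]
qd [-0.0208  0.1007  0.024   0.0509  0.0454  0.0064]
joint_torque [ -0.0002 -58.2709  29.3058   6.9974   0.0069  -0.0002]
tcp_pos [0.2114 0.6405 0.2256]
eef_rot [179.9029  -0.0088 -18.2757]
contact_force [-0.0661  0.8327  0.7913]
moment [ 0.0089  0.0093 -0.0183]
gripper_force 0.0
gripper_width 0.08744882219214968
406.9130179297354 279.2738958295375 209.51047227224342 [ 0.2905 -0.6757  0.8029] [ 0.2406  0.6953 -0.6773]
457.18837174274546 278.88323240627676 209.6945106192013 [0.4503 0.0206 1.1541] [ 0.0894 -0.023  -0.9957]
```

View pics/s0.png

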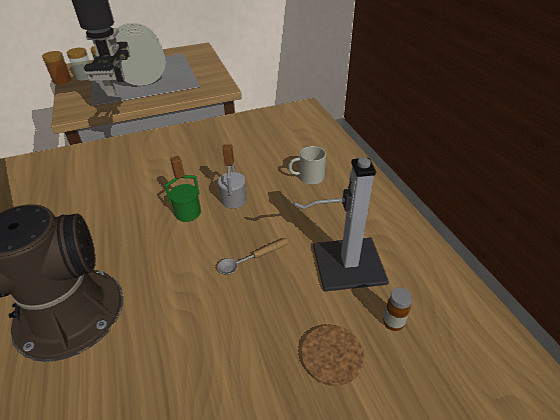

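View pics/t0.png

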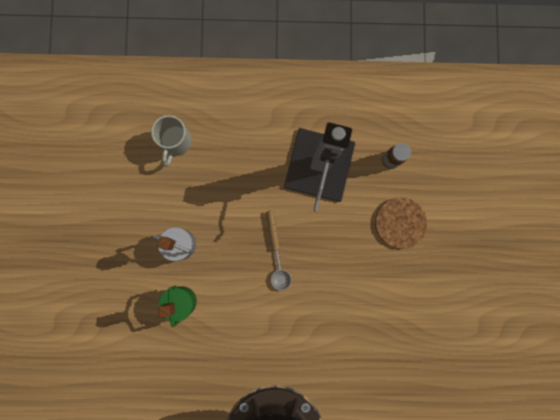

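Side: steel canister at about (232,188) with its grip at (228,155), hook tip at (297,206), trivet at (332,354). Top: canister (176,244), grip (166,243), hook tip (317,210), trivet (401,223). I'll zoom in on the canister and the hook.

```bash
python3 - <<'E'
from h import *
np.set_printoptions(precision=4,suppress=True)
_,a=load('s0'); _,b=load('t0')
def crop(c,x,y,w=66,h=50,k=6): return cv2.resize(c['image'][y:y+h,x:x+w],(w*k,h*k),interpolation=cv2.INTER_CUBIC)
print('scale6 origins: side can (200,143) top can (145,220); side hook (290,180), top hook (290,140+)')
cv2.imwrite('pics/m.png',np.vstack([np.hstack([crop(a,200,140),crop(b,145,220)]),np.hstack([crop(a,290,175),crop(b,295,165)])]))
for n,c in(('s',a),('t',b)):
    hsv=cv2.cvtColor(c['image'],cv2.COLOR_BGR2HSV); g=cv2.cvtColor(c['image'],cv2.COLOR_BGR2GRAY)
    # wooden grip : reddish dark
    m=cv2.inRange(hsv,(0,120,40),(12,255,200))
    N,l,st,ce=cv2.connectedComponentsWithStats(m)
    for i in range(1,N):
        if st[i,4]>25: print(n,st[i],ce[i])
print('tip',tri(a,(297,206),b,(317,210)),'grip',tri(a,(228,155),b,(166,243)))
print('triv',onz(a,332,354,.010),onz(b,401,223,.012))
E
```

```text
scale6 origins: side can (200,143) top can (145,220); side hook (290,180), top hook (290,140+)
s [ 353    0   76   86 1281] [385.0632  35.1358]
s [377   0  26  11 145] [392.1034   4.0483]
s [426   0  79  39 392] [461.0026  15.7908]
s [494   0  15   7  36] [501.5278   2.25  ]
s [506   0  19  15  77] [515.1688   6.1558]
s [401   6  18  12  69] [409.5652  12.7246]
s [529   7  15  10  48] [536.6458  11.0208]
s [545  14  15   9  36] [551.5556  17.4167]
s [537  16  23  12  43] [548.907   21.7442]
s [479  19  81  46 568] [522.4771  42.0088]
s [430  24  15  13  59] [436.9661  29.0169]
s [386  26  20  14  37] [395.6486  32.3243]
s [420  28 140  84 880] [485.0205  70.392 ]
s [443  28  72  41 510] [476.8549  47.7529]
s [528  35  26  13  51] [539.5686  40.7059]
s [  346    41   214   263 11379] [449.6947 163.8173]
s [404  42  87  74 704] [449.6207  76.8594]
s [526  53  16   8  32] [532.7812  56.25  ]
s [54 63 17 21 93] [61.5161 74.7742]
s [428  75   9  11  29] [432.2069  79.5172]
s [536  78  24  21 119] [547.916   86.6975]
s [446  91  77  59 459] [484.6492 121.4553]
s [487  97  73  50 577] [518.9861 117.0295]
s [522  98  20  14  46] [531.6957 105.1304]
s [224 104  10  11  71] [228.8451 108.9296]
s [537 106  23  15  86] [550.0698 112.3256]
s [ 66 133  16  12 110] [ 73.5    138.4455]
s [510 133  19  16  39] [518.5897 139.8974]
s [525 140  19  13  42] [534.0952 146.2857]
s [530 149  19  13  37] [538.8378 154.7297]
s [393 166  16  17  30] [400.1    174.9667]
s [536 217  14  12  27] [542.7778 222.4444]
s [526 296  20  20 128] [537.0469 304.5938]
s [545 306  15  21  97] [553.1546 316.3608]
t [158 237  16  13 118] [165.0678 243.0424]
t [159 306  12  11  85] [164.5412 310.8941]
tip (array([ 0.5357, -0.0798,  0.2194]), np.float64(0.0022425618292442905)) grip (array([0.4637, 0.2401, 0.1616]), np.float64(0.0011575231073403531))
triv [ 0.5222 -0.3162  0.01  ] [ 0.5232 -0.3138  0.012 ]
```

View pics/m.png

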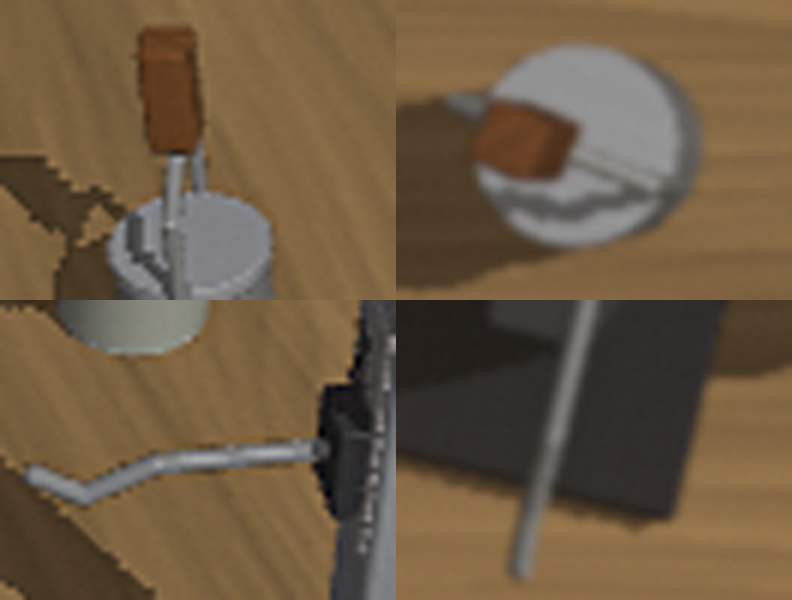

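The mosaic shows the hook's tip at side (295.5,204) / top (316,210), its valley at side (303.5,208), and its wire running to top (327,166). The canister's lid is centred at top (176.5,244). The bail runs from top (154,237) to (193,252).

```bash
python3 - <<'E'
from h import *
np.set_printoptions(precision=4,suppress=True)
_,a=load('s0'); _,b=load('t0')
print('lid',onz(b,176.5,244,.078),'grip top view',onz(b,165.1,243,.172))
p,q=onz(b,154,236.7,.1),onz(b,193.2,251.7,.09); d=p-q; print('bail dir',p,q,np.degrees(np.arctan2(d[1],d[0]))-90)
print('tip',tri(a,(296,204.5),b,(316,209.5)))
p,q=onz(b,316,209.5,.223),onz(b,327.3,166,.223); d=q-p; print(p,q,'hook yaw',np.degrees(np.arctan2(d[1],d[0])), 'seat',p+d/np.linalg.norm(d)*.018)
# seat from side: intersect valley ray with vertical plane of hook
o,dr=ray(a,303.5,207.8); n=np.array([-d[1],d[0],0]); t=n@(p-o)/(n@dr); print('valley', o+t*dr)
E
```

```text
lid [0.4634 0.234  0.078 ] grip top view [0.4641 0.2396 0.172 ]
bail dir [0.4792 0.2814 0.1   ] [0.4459 0.1928 0.09  ] -20.56254884506953
tip (array([ 0.5355, -0.0772,  0.2217]), np.float64(0.00020919442571351785))
[ 0.5353 -0.077   0.223 ] [ 0.6259 -0.1001  0.223 ] hook yaw -14.297424058185433 seat [ 0.5527 -0.0814  0.223 ]
valley [ 0.5516 -0.0811  0.2103]
```

Emit:
play_rows(
  rows=[
    {"slide": [0.305, 0.25, -0.046], "delta_rot": [0, 0, 0.06], "fingers": 1},
    {"slide": [0.305, 0.25, -0.046], "delta_rot": [0, 0, 0.06], "fingers": 1},
    {"slide": [0.305, 0.25, -0.046], "delta_rot": [0, 0, 0.06], "fingers": 1},
    {"slide": [0.305, 0.25, -0.046], "delta_rot": [0, 0, 0.06], "fingers": 1},
    {"slide": [0.305, 0.25, -0.046], "delta_rot": [0, 0, 0.06], "fingers": 1},
    {"slide": [0.305, 0.25, -0.046], "delta_rot": [0, 0, 0.06], "fingers": 1},
    {"slide": [0.305, 0.25, -0.046], "delta_rot": [0, 0, 0.06], "fingers": 1},
    {"slide": [0.305, 0.25, -0.046], "delta_rot": [0, 0, 0.06], "fingers": 1},
  ],
)

```text
time_s: 1.1
tcp_pos: [0.4588, 0.2354, 0.2819]
eef_rot: [-180.0, 0.0, -20.5]
contact_force: [0.8, 0.0, 0.3]
gripper_width: 0.0871
gripper_force: 0.0
```

Emit:
play_rows(
  rows=[
    {"slide": [0, 0, 0], "delta_rot": [0, 0, 0], "fingers": 1},
    {"slide": [0, 0, 0], "delta_rot": [0, 0, 0], "fingers": 1},
  ],
)

```text
time_s: 1.35
tcp_pos: [0.4583, 0.2369, 0.2815]
eef_rot: [180.0, 0.0, -20.5]
contact_force: [0.0, 0.6, -0.1]
gripper_width: 0.0876
gripper_force: 0.0
```

```bash
python3 - <<'E'
from h import *
s,c=snap('wrist','w1'); print(s['tcp_pos'],s['eef_rot'],c['fx'],c['cx'],c['cy'],np.round(c['T_tool_cam'],3))
E
```

```text
[0.45828627 0.23686916 0.28147944] [ 1.79986449e+02  2.26204219e-02 -2.05393580e+01] 325.19226210127806 278.5586961821482 210.27850920337198 [[-0.001 -0.962 -0.271  0.074]
 [ 1.    -0.    -0.     0.001]
 [ 0.    -0.271  0.962 -0.158]
 [ 0.     0.     0.     1.   ]]
```

View pics/w1.png

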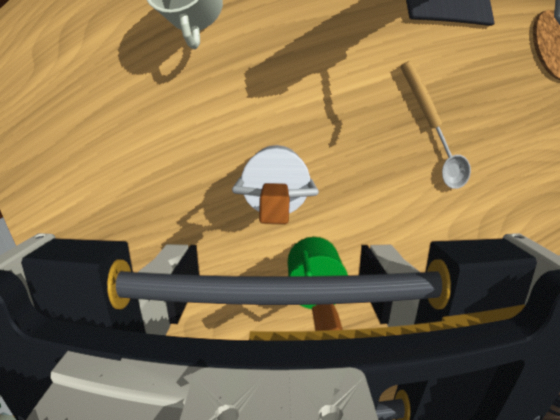

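The wrist view shows the grip's top face at about (275,210), from (262,198) to (288,222). The bail's shoulders are at (234,187) and (317,191).

```bash
cat >> h.py <<'E'
from scipy.spatial.transform import Rotation as Ro
def wz(s,c,u,v,z):
    T=np.array(c['T_tool_cam']); R=Ro.from_euler('xyz',s['eef_rot'],degrees=True).as_matrix()
    x,y=u-c['cx'],v-c['cy']; rr=np.hypot(x,y); th=rr/c['fx']
    d=np.array([x/rr*np.sin(th),y/rr*np.sin(th),np.cos(th)])
    d=R@T[:3,:3]@d; o=R@T[:3,3]+s['tcp_pos']; return o+d*(z-o[2])/d[2]
E
python3 - <<'E'
from h import *
np.set_printoptions(precision=4,suppress=True)
s,c=load('w1')
print(wz(s,c,275,210,.193))
for h in(.09,.1,.11):
  p,q=wz(s,c,234,187,h),wz(s,c,317,191,h);d=p-q;print(p,q,np.linalg.norm(d),np.degrees(np.arctan2(d[1],d[0]))-90,(p+q)/2)
im=c['image']; hsv=cv2.cvtColor(im,cv2.COLOR_BGR2HSV); m=cv2.inRange(hsv[170:235,250:300],(0,150,30),(10,255,255))
P=cv2.findNonZero(m); print(cv2.boundingRect(P),cv2.minAreaRect(P))
cv2.imwrite('pics/w1c.png',cv2.resize(im[165:235,225:325],(800,560),interpolation=cv2.INTER_CUBIC))
E
```

```text
[0.4633 0.2372 0.193 ]
[0.4771 0.2815 0.09  ] [0.4406 0.1974 0.09  ] 0.0916418443998606 -23.41716013162244 [0.4589 0.2394 0.09  ]
[0.4785 0.2794 0.1   ] [0.4431 0.1978 0.1   ] 0.08901695426148082 -23.41716013162244 [0.4608 0.2386 0.1   ]
[0.4799 0.2774 0.11  ] [0.4456 0.1981 0.11  ] 0.08639206412310105 -23.41716013162241 [0.4628 0.2378 0.11  ]Traceback (most recent call last):
  File "<stdin>", line 8, in <module>
cv2.error: OpenCV(4.12.0) /io/opencv/modules/imgproc/src/convhull.cpp:143: error: (-215:Assertion failed) total >= 0 && (depth == CV_32F || depth == CV_32S) in function 'convexHull'
```

Emit:
play_rows(
  rows=[
    {"slide": [0.031, -0.017, 0.0], "delta_rot": [0, 0, 0.48], "fingers": 1},
    {"slide": [0, 0, 0.215], "delta_rot": [0, 0, 0], "fingers": 1},
    {"slide": [0, 0, 0.215], "delta_rot": [0, 0, 0], "fingers": 1},
    {"slide": [0, 0, 0.215], "delta_rot": [0, 0, 0], "fingers": 1},
    {"slide": [0, 0, 0.215], "delta_rot": [0, 0, 0], "fingers": 1},
    {"slide": [0, 0, 0], "delta_rot": [0, 0, 0], "fingers": 1},
    {"slide": [0, 0, 0], "delta_rot": [0, 0, 0], "fingers": 1},
  ],
)

```text
time_s: 2.28
tcp_pos: [0.4641, 0.239, 0.1538]
eef_rot: [-180.0, -0.0, -22.6]
contact_force: [0.2, 0.2, 0.0]
gripper_width: 0.0879
gripper_force: 0.0
```

```bash
python3 - <<'E'
from h import *
np.set_printoptions(precision=4,suppress=True)
s,c=snap('wrist','w2'); print(s['tcp_pos'],s['eef_rot'],s['contact_force'])
cv2.imwrite('pics/w2c.png',c['image'][120:420])
E
```

```text
[0.4641 0.239  0.1538] [-179.9614   -0.0467  -22.62  ] [0.2028 0.2033 0.0306]
```

View pics/w2c.png

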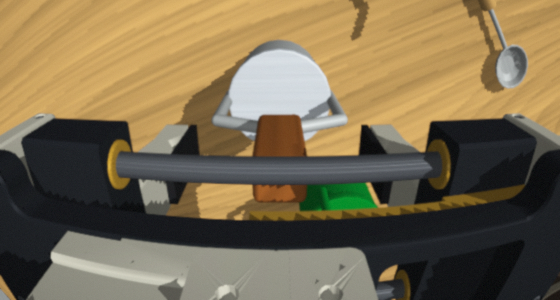

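The grip (columns 257–305) sits midway between the pads (195 and 365), and the bail is level across the image, so yaw is aligned. I'll close now.

Emit:
play_rows(
  rows=[
    {"slide": [0, 0, 0], "delta_rot": [0, 0, 0], "fingers": -0.3},
    {"slide": [0, 0, 0], "delta_rot": [0, 0, 0], "fingers": -0.6},
    {"slide": [0, 0, 0], "delta_rot": [0, 0, 0], "fingers": -1},
    {"slide": [0, 0, 0], "delta_rot": [0, 0, 0], "fingers": -1},
    {"slide": [0, 0, 0], "delta_rot": [0, 0, 0], "fingers": -1},
    {"slide": [0, 0, 0], "delta_rot": [0, 0, 0], "fingers": -1},
  ],
  squeeze=30,
)

```text
time_s: 3.08
tcp_pos: [0.4636, 0.2379, 0.1527]
eef_rot: [180.0, 0.0, -22.7]
contact_force: [1.1, 0.5, 0.5]
gripper_width: 0.0333
gripper_force: 0.0
```

Emit:
play_rows(
  rows=[
    {"slide": [0, 0, -0.05], "delta_rot": [0, 0, 0], "fingers": -1},
    {"slide": [0, 0, -0.15], "delta_rot": [0, 0, 0], "fingers": -1},
    {"slide": [0, 0, -0.25], "delta_rot": [0, 0, 0], "fingers": -1},
    {"slide": [0, 0, -0.25], "delta_rot": [0, 0, 0], "fingers": -1},
    {"slide": [0, 0, -0.1], "delta_rot": [0, 0, 0], "fingers": -1},
    {"slide": [0, 0, 0], "delta_rot": [0, 0, 0], "fingers": -1},
  ],
)

```text
time_s: 3.82
tcp_pos: [0.4635, 0.2381, 0.2729]
eef_rot: [-179.9, 0.0, -22.7]
contact_force: [-0.9, -0.7, -3.3]
gripper_width: 0.0238
gripper_force: 30.0
```

Emit:
play_rows(
  rows=[
    {"slide": [0.03, 0.075, 0], "delta_rot": [0, 0, -0.23], "fingers": -1},
    {"slide": [0.073, 0.187, 0], "delta_rot": [0, 0, -0.23], "fingers": -1},
    {"slide": [0.132, 0.336, 0], "delta_rot": [0, 0, -0.23], "fingers": -1},
    {"slide": [0.147, 0.373, 0], "delta_rot": [0, 0, -0.23], "fingers": -1},
    {"slide": [0.147, 0.373, 0], "delta_rot": [0, 0, -0.23], "fingers": -1},
    {"slide": [0.117, 0.3, 0], "delta_rot": [0, 0, -0.23], "fingers": -1},
    {"slide": [0.058, 0.15, 0], "delta_rot": [0, 0, -0.23], "fingers": -1},
    {"slide": [0.03, 0.075, 0], "delta_rot": [0, 0, -0.22], "fingers": -1},
  ],
)

```text
time_s: 4.82
tcp_pos: [0.4747, -0.0649, 0.271]
eef_rot: [179.9, 0.2, -14.3]
contact_force: [0.2, 0.3, -2.7]
gripper_width: 0.0239
gripper_force: 30.0
```

Emit:
play_rows(
  rows=[
    {"slide": [0, 0, 0], "delta_rot": [0, 0, 0], "fingers": -1},
    {"slide": [0, 0, 0], "delta_rot": [0, 0, 0], "fingers": -1},
  ],
)

```text
time_s: 5.08
tcp_pos: [0.4755, -0.0629, 0.2719]
eef_rot: [180.0, 0.1, -14.3]
contact_force: [1.0, 0.7, -2.9]
gripper_width: 0.0238
gripper_force: 30.0
```

```bash
python3 - <<'E'
from h import *
np.set_printoptions(precision=4,suppress=True)
s,c=snap('side','s1'); print(s['tcp_pos'],s['eef_rot'],s['contact_force'])
_,t=snap('top','t1')
print([np.round(proj(c,np.array(s['tcp_pos'])+[0,0,z]),1) for z in(0,.019,-.018,-.15)])
u,v=[int(x) for x in proj(c,np.array(s['tcp_pos'])-[0,0,.06])]
x0,y0=u-50,v-60; print(x0,y0)
cv2.imwrite('pics/s1c.png',cv2.resize(c['image'][y0:y0+100,x0:x0+130],(780,600),interpolation=cv2.INTER_CUBIC))
E
```

```text
[ 0.4755 -0.0629  0.2719] [179.9696   0.0868 -14.2968] [ 0.9818  0.7365 -2.8596]
[array([266.2, 189. ]), array([265.8, 181.7]), array([266.6, 195.7]), array([268.9, 239.4])]
217 150
```

View pics/s1c.png

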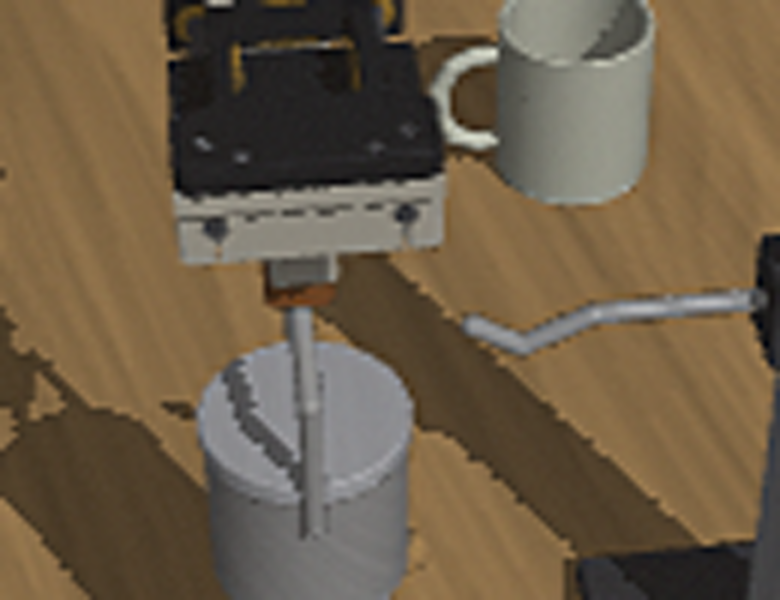

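The lid ellipse is centred at about side pixel (267.8,219.5). The grip's lower edge is at v≈200.8, and the hook tip is to the right.

```bash
python3 - <<'E'
from h import *
np.set_printoptions(precision=4,suppress=True)
s,c=load('s1'); P=np.array(s['tcp_pos'])
yh=np.array([-.247,-.969,0])
for off in (.003,.006,.009,.012,.015): # grasp point above grip centre
    g=P+[0,0,.019-off]
    print(off,'bailz',g[2]-.037,'lid',proj(c,g-[0,0,.090]),'lidback',proj(c,g-[0,0,.09]-yh*.0395),'front',proj(c,g-[0,0,.09]+yh*.0395),'gripbot',proj(c,g-[0,0,.031]+yh*.012),'base front',proj(c,g-[0,0,.168]+yh*.0395))
im=c['image']; g=cv2.cvtColor(im,cv2.COLOR_BGR2HSV)
for u in(255,260,275): print(u,[(v,*g[v,u]) for v in range(203,212)],[(v,*g[v,u]) for v in range(248,264)])
E
```

```text
0.003 bailz 0.25087713779082743 lid (np.float64(267.6173511351594), np.float64(215.34318995624645)) lidback (np.float64(266.2065161688498), np.float64(203.27025470425778)) front (np.float64(269.12416487533255), np.float64(228.2374441789794)) gripbot (np.float64(266.9764769266074), np.float64(198.40056292667256)) base front (np.float64(270.3851719530885), np.float64(252.9601099390142))
0.006 bailz 0.2478771377908274 lid (np.float64(267.67052107013996), np.float64(216.34728040515085)) lidback (np.float64(266.26114183831675), np.float64(204.2693534351214)) front (np.float64(269.1755517802476), np.float64(229.24490979679183)) gripbot (np.float64(267.0343185493348), np.float64(199.50467240365452)) base front (np.float64(270.4307363862697), np.float64(253.8534231265097))
0.009 bailz 0.2448771377908274 lid (np.float64(267.72344671165985), np.float64(217.3467574812792)) lidback (np.float64(266.31552448361134), np.float64(205.26400727506734)) front (np.float64(269.2266945911679), np.float64(230.24758983143647)) gripbot (np.float64(267.0918789087323), np.float64(200.60341298721045)) base front
[... 3939 characters left out ...]
.uint8(15), np.uint8(4), np.uint8(121)), (251, np.uint8(170), np.uint8(6), np.uint8(122)), (252, np.uint8(110), np.uint8(6), np.uint8(126)), (253, np.uint8(17), np.uint8(68), np.uint8(112)), (254, np.uint8(17), np.uint8(133), np.uint8(123)), (255, np.uint8(17), np.uint8(127), np.uint8(122)), (256, np.uint8(17), np.uint8(121), np.uint8(126)), (257, np.uint8(17), np.uint8(126), np.uint8(128)), (258, np.uint8(17), np.uint8(124), np.uint8(128)), (259, np.uint8(17), np.uint8(122), np.uint8(130)), (260, np.uint8(17), np.uint8(120), np.uint8(127)), (261, np.uint8(17), np.uint8(120), np.uint8(125)), (262, np.uint8(17), np.uint8(123), np.uint8(126)), (263, np.uint8(17), np.uint8(120), np.uint8(128))]
```

Bail height is about 0.244, so it clears the tip by 17 mm and leaves 16 mm under the hook. I'll move in along the hook.

Emit:
play_rows(
  rows=[
    {"slide": [0.02, -0.001, 0], "delta_rot": [0, 0, 0], "fingers": -1},
    {"slide": [0.05, -0.001, 0], "delta_rot": [0, 0, 0], "fingers": -1},
    {"slide": [0.09, -0.001, 0], "delta_rot": [0, 0, 0], "fingers": -1},
    {"slide": [0.11, -0.002, 0], "delta_rot": [0, 0, 0], "fingers": -1},
    {"slide": [0.11, -0.002, 0], "delta_rot": [0, 0, 0], "fingers": -1},
    {"slide": [0.08, -0.001, 0], "delta_rot": [0, 0, 0], "fingers": -1},
    {"slide": [0.045, -0.001, 0], "delta_rot": [0, 0, 0], "fingers": -1},
    {"slide": [0.02, 0, 0], "delta_rot": [0, 0, 0], "fingers": -1},
  ],
)

```text
time_s: 6.18
tcp_pos: [0.553, -0.0811, 0.2725]
eef_rot: [180.0, 0.0, -14.3]
contact_force: [-0.4, -0.9, -3.1]
gripper_width: 0.0239
gripper_force: 30.0
```

Emit:
play_rows(
  rows=[
    {"slide": [0, 0, 0], "delta_rot": [0, 0, 0], "fingers": -1},
    {"slide": [0, 0, 0], "delta_rot": [0, 0, 0], "fingers": -1},
  ],
)

```text
time_s: 6.42
tcp_pos: [0.5525, -0.0809, 0.273]
eef_rot: [-180.0, -0.0, -14.3]
contact_force: [0.4, 0.9, -2.6]
gripper_width: 0.0237
gripper_force: 30.0
```

Emit:
play_rows(
  rows=[
    {"slide": [0, 0, 0], "delta_rot": [0, 0, 0], "fingers": -1},
  ],
)

```text
time_s: 6.55
tcp_pos: [0.5525, -0.0809, 0.273]
eef_rot: [-180.0, -0.0, -14.3]
contact_force: [-0.8, -0.2, -1.9]
gripper_width: 0.0237
gripper_force: 30.0
```

```bash
python3 - <<'E'
from h import *
np.set_printoptions(precision=4,suppress=True)
F=[]
for i in range(10):
    F.append(r.get_state()['contact_force']); s,c=snap('side','s2')
F=np.array(F);print(F[:,2],F.mean(0),s['time_s'],s['tcp_pos'],s['eef_rot'])
u,v=[int(x) for x in proj(c,np.array(s['tcp_pos'])-[0,0,.06])]
x0,y0=u-50,v-55; print(x0,y0)
cv2.imwrite('pics/s2c.png',cv2.resize(c['image'][y0:y0+80,x0:x0+104],(780,600),interpolation=cv2.INTER_CUBIC))
E
```

```text
[-1.891  -3.1741 -3.5896 -2.6418 -2.6903 -3.0505 -3.0909 -2.9884 -3.4478
 -3.3686] [-0.0051  0.1303 -2.9933] 7.0 [ 0.5527 -0.081   0.2727] [179.9985   0.0034 -14.2784]
253 151
```

View pics/s2c.png

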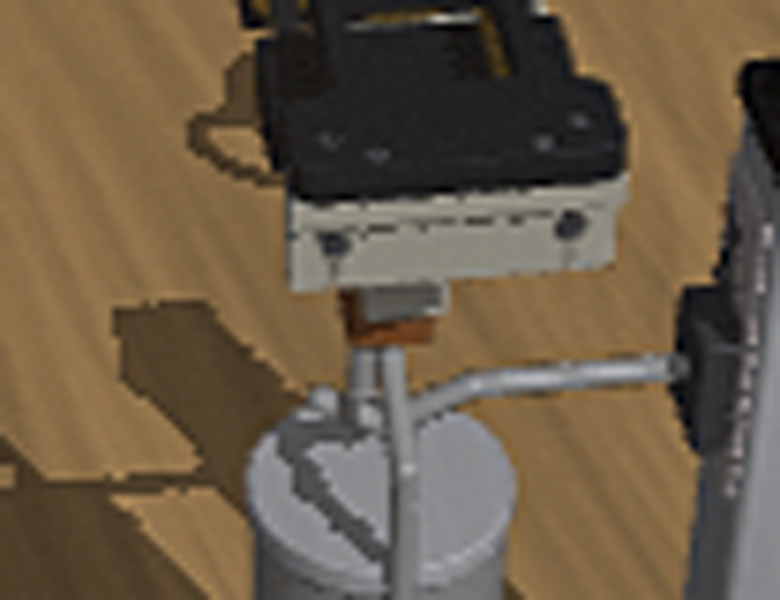

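Side view: the hook passes through the bail's window, its valley (≈(303.5,207.8)) right below the peak (crop (380,345)) to within ~2 mm. Weight is about 3.0 N, so expect about 14 mm of sag. Lowering.

Emit:
play_rows(
  rows=[
    {"slide": [0, 0, 0.01], "delta_rot": [0, 0, 0], "fingers": -1},
    {"slide": [0, 0, 0.03], "delta_rot": [0, 0, 0], "fingers": -1},
    {"slide": [0, 0, 0.035], "delta_rot": [0, 0, 0], "fingers": -1},
    {"slide": [0, 0, 0.035], "delta_rot": [0, 0, 0], "fingers": -1},
    {"slide": [0, 0, 0.025], "delta_rot": [0, 0, 0], "fingers": -1},
    {"slide": [0, 0, 0.012], "delta_rot": [0, 0, 0], "fingers": -1},
    {"slide": [0, 0, 0.005], "delta_rot": [0, 0, 0], "fingers": -1},
    {"slide": [0, 0, 0.005], "delta_rot": [0, 0, 0], "fingers": -1},
  ],
)

```text
time_s: 8.05
tcp_pos: [0.5529, -0.081, 0.2493]
eef_rot: [-180.0, -0.0, -14.3]
contact_force: [0.2, 0.3, -3.2]
gripper_width: 0.0238
gripper_force: 30.0
```

Emit:
play_rows(
  rows=[
    {"slide": [0, 0, 0.007], "delta_rot": [0, 0, 0], "fingers": -1},
    {"slide": [0, 0, 0.007], "delta_rot": [0, 0, 0], "fingers": -1},
    {"slide": [0, 0, 0.007], "delta_rot": [0, 0, 0], "fingers": -1},
    {"slide": [0, 0, 0.007], "delta_rot": [0, 0, 0], "fingers": -1},
    {"slide": [0, 0, 0.007], "delta_rot": [0, 0, 0], "fingers": -1},
    {"slide": [0, 0, 0.007], "delta_rot": [0, 0, 0], "fingers": -1},
    {"slide": [0, 0, 0.007], "delta_rot": [0, 0, 0], "fingers": -1},
    {"slide": [0, 0, 0.007], "delta_rot": [0, 0, 0], "fingers": -1},
  ],
)

```text
time_s: 9.05
tcp_pos: [0.5528, -0.081, 0.2408]
eef_rot: [-180.0, -0.0, -14.3]
contact_force: [0.4, -0.8, -1.8]
gripper_width: 0.024
gripper_force: 30.0
```

```bash
cat >> h.py <<'E'
def avg(n=16,cam='side',f='x'):
    F=[];M=[];P=[]
    for i in range(n):
        s=r.get_state();F.append(s['contact_force']);P.append(s['tcp_pos']);M.append(s['moment']);_,c=snap(cam,f)
    F=np.array(F); print('F',F.mean(0),'se',F.std(0)/n**.5,'M',np.mean(M,0),'P',np.mean(P,0),s['time_s'],s['eef_rot'])
    return s,c
E
python3 - <<'E'
from h import *
np.set_printoptions(precision=4,suppress=True)
avg(12,f='s3')
E
```

```text
F [ 0.269  -0.0446 -1.893 ] se [0.1203 0.1217 0.1477] M [ 0.0232 -0.1077 -0.0047] P [ 0.5528 -0.081   0.2409] 9.6 [-179.9964   -0.0088  -14.2811]
```

Emit:
play_rows(
  rows=[
    {"slide": [0, 0, 0.005], "delta_rot": [0, 0, 0], "fingers": -1},
    {"slide": [0, 0, 0.007], "delta_rot": [0, 0, 0], "fingers": -1},
    {"slide": [0, 0, 0.007], "delta_rot": [0, 0, 0], "fingers": -1},
    {"slide": [0, 0, 0.007], "delta_rot": [0, 0, 0], "fingers": -1},
    {"slide": [0, 0, 0.007], "delta_rot": [0, 0, 0], "fingers": -1},
    {"slide": [0, 0, 0.007], "delta_rot": [0, 0, 0], "fingers": -1},
    {"slide": [0, 0, 0.005], "delta_rot": [0, 0, 0], "fingers": -1},
    {"slide": [0, 0, 0.005], "delta_rot": [0, 0, 0], "fingers": -1},
  ],
)

```text
time_s: 10.65
tcp_pos: [0.5528, -0.081, 0.2333]
eef_rot: [180.0, -0.0, -14.3]
contact_force: [-0.2, -0.8, 0.2]
gripper_width: 0.0235
gripper_force: 30.0
```

```bash
python3 - <<'E'
from h import *
np.set_printoptions(precision=4,suppress=True)
avg(24,f='s4')
E
```

```text
F [ 0.515  -0.0046 -0.3245] se [0.0952 0.1208 0.0955] M [ 0.0301 -0.1937 -0.0025] P [ 0.5528 -0.081   0.2333] 11.8 [179.9973   0.0004 -14.2808]
```

Emit:
play_rows(
  rows=[
    {"slide": [0.003, 0, 0.003], "delta_rot": [0, 0, 0], "fingers": -1},
    {"slide": [0.004, 0, 0.003], "delta_rot": [0, 0, 0], "fingers": -1},
    {"slide": [0, 0, 0.002], "delta_rot": [0, 0, 0], "fingers": -1},
    {"slide": [0, 0, 0.0], "delta_rot": [0, 0, 0], "fingers": -1},
  ],
)

```text
time_s: 12.35
tcp_pos: [0.5536, -0.0811, 0.232]
eef_rot: [-180.0, 0.0, -14.3]
contact_force: [-0.7, 1.1, 0.2]
gripper_width: 0.0239
gripper_force: 30.0
```

```bash
python3 - <<'E'
from h import *
np.set_printoptions(precision=4,suppress=True)
avg(24,f='s5')
E
```

```text
F [-1.4449  1.9046 -0.1196] se [0.1174 0.1    0.1033] M [0.809  0.5965 0.0094] P [ 0.5536 -0.0812  0.2321] 13.5 [179.9969   0.0097 -14.2765]
```

The sideways force jumped, which I didn't expect, so I'll look before going on.

```bash
python3 - <<'E'
from h import *
np.set_printoptions(precision=4,suppress=True)
s,c=avg(6,f='s6'); _,w=snap('wrist','w6'); _,t=snap('top','t6')
u,v=[int(x) for x in proj(c,np.array(s['tcp_pos'])-[0,0,.07])]
a=cv2.resize(c['image'][v-45:v+55,u-50:u+60],(440,400),interpolation=cv2.INTER_CUBIC)
b=cv2.resize(w['image'][60:310,130:430],(360,300),interpolation=cv2.INTER_CUBIC)
b=cv2.copyMakeBorder(b,0,100,0,0,cv2.BORDER_CONSTANT)
print(u-50,v-45)
cv2.imwrite('pics/s6c.png',np.hstack([a,b]))
E
```

```text
F [-2.1244  2.2654  0.1569] se [0.1503 0.1918 0.2641] M [0.8758 0.7932 0.0076] P [ 0.5537 -0.0812  0.2321] 13.8 [179.9963   0.0062 -14.2805]
253 178
```

View pics/s6c.png

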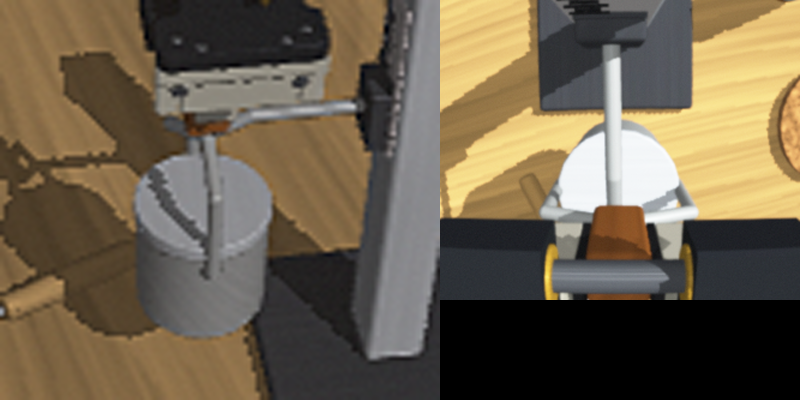

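The geometry looks right: the hook is centred under the grip and nothing else is touching. The bail is cradled snugly, so the 1 mm nudge loaded it sideways. I'll take most of it back.

Emit:
play_rows(
  rows=[
    {"slide": [-0.003, 0, 0], "delta_rot": [0, 0, 0], "fingers": -1},
    {"slide": [-0.002, 0, 0], "delta_rot": [0, 0, 0], "fingers": -1},
    {"slide": [0, 0, 0], "delta_rot": [0, 0, 0], "fingers": -1},
    {"slide": [0, 0, 0.0], "delta_rot": [0, 0, 0], "fingers": -1},
  ],
)

```text
time_s: 14.45
tcp_pos: [0.5535, -0.0811, 0.2323]
eef_rot: [-180.0, -0.1, -14.3]
contact_force: [0.1, 0.7, -0.5]
gripper_width: 0.0238
gripper_force: 30.0
```

```bash
cat >> h.py <<'E'
def ser(n=20,f='x'):
    F=[]
    for i in range(n):
        s=r.get_state();F.append([*s['contact_force'],*[10*m for m in s['moment']],*[1e3*p for p in s['tcp_pos']]]);r.capture('side')
    F=np.array(F); 
    for k in range(0,n,5): print(F[k:k+5].mean(0))
    print('all',F.mean(0),s['time_s'])
E
python3 - <<'E'
from h import *
np.set_printoptions(precision=2,suppress=True,linewidth=150)
ser(20)
E
```

```text
[  1.23   0.84  -0.4    2.31  -5.44   0.09 553.45 -81.08 232.32]
[  2.59   0.1   -0.27   1.04  -8.49  -0.2  553.4  -81.06 232.28]
[  2.53  -0.1   -0.32  -0.02 -11.69  -0.01 553.35 -81.04 232.25]
[  3.32  -0.15  -0.05  -0.29 -13.24  -0.09 553.29 -81.03 232.23]
all [  2.42   0.17  -0.26   0.76  -9.72  -0.06 553.37 -81.05 232.27] 15.4
```

Emit:
play_rows(
  rows=[
    {"slide": [0.002, 0, 0], "delta_rot": [0, 0, 0], "fingers": -1},
    {"slide": [0, 0, 0], "delta_rot": [0, 0, 0], "fingers": -1},
  ],
)

```text
time_s: 15.7
tcp_pos: [0.5533, -0.0811, 0.2321]
eef_rot: [-180.0, 0.0, -14.3]
contact_force: [2.5, -0.4, 0.8]
gripper_width: 0.0239
gripper_force: 30.0
```

```bash
python3 - <<'E'
from h import *
np.set_printoptions(precision=2,suppress=True,linewidth=150)
ser(20)
E
```

```text
[  3.02   0.3    0.07   1.78 -11.97  -0.14 553.3  -81.06 232.08]
[  2.68   0.61   0.07   2.45 -11.89  -0.09 553.31 -81.07 232.1 ]
[  2.94   0.33  -0.43   3.03 -11.57  -0.1  553.31 -81.06 232.09]
[  2.97   1.05  -0.01   3.29 -11.41  -0.26 553.32 -81.08 232.11]
all [  2.9    0.57  -0.08   2.64 -11.71  -0.15 553.31 -81.07 232.09] 16.65
```

Emit:
play_rows(
  rows=[
    {"slide": [0.0015, -0.0005, 0.002], "delta_rot": [0, 0, 0], "fingers": -1},
    {"slide": [0, 0, 0], "delta_rot": [0, 0, 0], "fingers": -1},
    {"slide": [0, 0, 0], "delta_rot": [0, 0, 0], "fingers": -1},
    {"slide": [0, 0, 0], "delta_rot": [0, 0, 0], "fingers": -1},
  ],
)

```text
time_s: 17.2
tcp_pos: [0.5534, -0.0811, 0.2317]
eef_rot: [180.0, 0.0, -14.3]
contact_force: [2.1, 2.0, 0.0]
gripper_width: 0.0237
gripper_force: 30.0
```

```bash
python3 - <<'E'
from h import *
np.set_printoptions(precision=2,suppress=True,linewidth=150)
ser(20)
E
```

```text
[  1.48   1.25  -0.06   4.03  -6.47  -0.05 553.42 -81.09 231.76]
[  1.48   0.88   0.29   4.1   -5.1   -0.18 553.43 -81.1  231.75]
[  1.53   0.76  -0.03   4.23  -3.92   0.08 553.45 -81.1  231.76]
[  0.57   1.24  -0.02   4.27  -2.92  -0.08 553.46 -81.1  231.77]
all [  1.27   1.03   0.05   4.16  -4.6   -0.06 553.44 -81.09 231.76] 18.15
```

Emit:
play_rows(
  rows=[
    {"slide": [-0.0003, -0.0015, 0], "delta_rot": [0, 0, 0], "fingers": -1},
    {"slide": [0, 0, 0], "delta_rot": [0, 0, 0], "fingers": -1},
    {"slide": [0, 0, 0], "delta_rot": [0, 0, 0], "fingers": -1},
    {"slide": [0, 0, 0], "delta_rot": [0, 0, 0], "fingers": -1},
  ],
)

```text
time_s: 18.7
tcp_pos: [0.5535, -0.081, 0.2318]
eef_rot: [180.0, 0.0, -14.3]
contact_force: [0.6, -1.2, 0.3]
gripper_width: 0.0241
gripper_force: 30.0
```

```bash
python3 - <<'E'
from h import *
np.set_printoptions(precision=2,suppress=True,linewidth=150)
ser(10)
E
```

```text
[  0.33  -0.84   0.19  -2.86  -1.24  -0.06 553.48 -80.97 231.79]
[  0.03  -0.45   0.24  -2.66  -0.74   0.11 553.52 -80.91 231.8 ]
all [  0.18  -0.64   0.22  -2.76  -0.99   0.03 553.5  -80.94 231.8 ] 19.15
```

Emit:
play_rows(
  rows=[
    {"slide": [0, -0.0, 0], "delta_rot": [0, 0, 0], "fingers": -1},
    {"slide": [0, 0, 0], "delta_rot": [0, 0, 0], "fingers": -1},
  ],
  squeeze=4,
)

```text
time_s: 19.45
tcp_pos: [0.5536, -0.0807, 0.2318]
eef_rot: [-180.0, 0.0, -14.3]
contact_force: [0.0, 0.2, 0.0]
gripper_width: 0.024
gripper_force: 4.0
```

Emit:
play_rows(
  rows=[
    {"slide": [0, 0, 0], "delta_rot": [0, 0, 0], "fingers": -0.4},
    {"slide": [0, 0, 0], "delta_rot": [0, 0, 0], "fingers": -0.3},
    {"slide": [0, 0, 0], "delta_rot": [0, 0, 0], "fingers": -0.1},
    {"slide": [0, 0, 0], "delta_rot": [0, 0, 0], "fingers": 0.1},
    {"slide": [0, 0, 0], "delta_rot": [0, 0, 0], "fingers": 0.3},
    {"slide": [0, 0, 0], "delta_rot": [0, 0, 0], "fingers": 0.3},
  ],
)

```text
time_s: 20.2
tcp_pos: [0.5536, -0.0809, 0.2318]
eef_rot: [180.0, 0.0, -14.3]
contact_force: [0.3, -0.4, 0.1]
gripper_width: 0.0561
gripper_force: 0.0
```

```bash
python3 - <<'E'
from h import *
np.set_printoptions(precision=2,suppress=True,linewidth=150)
G=[];I=[]
for i in range(24):
    c=r.capture('side')
    g=cv2.cvtColor(c['image'],cv2.COLOR_BGR2GRAY)[205:265,275:325].astype(np.float32); I.append(g)
ser(10)
for k in(0,3,6,9,12,15,18,21): print(k,cv2.phaseCorrelate(I[23],I[k]),np.abs(I[23]-I[k]).mean())
E
```

```text
[  0.04  -0.17   0.04  -0.29  -0.28   0.25 553.59 -80.84 231.82]
[ -0.51  -0.08   0.03  -0.02  -0.05  -0.1  553.57 -80.84 231.81]
all [ -0.24  -0.13   0.04  -0.15  -0.17   0.08 553.58 -80.84 231.82] 21.85
0 ((0.05671354453536992, -0.022067545779304254), 0.9693496077855428) 1.5566666
3 ((-0.04082362176215426, 0.059185420220078555), 0.9819452744325002) 1.0773333
6 ((-0.03684565161413644, 0.013947640032927922), 0.9979339107672374) 0.9916667
9 ((-0.005903211427682464, 0.036613904640422135), 0.9858645165761312) 1.0523334
12 ((-0.012235047752014339, 0.012264216541190365), 1.003170580069224) 1.0053333
15 ((-0.0070879557782994596, 0.005237654106913681), 1.000091181119283) 0.976
18 ((0.00905071785473055, 0.027884454052546914), 0.9996758791605631) 0.9903333
21 ((-0.03176043762088554, 0.0167190937851025), 0.9965453299482664) 0.9676667
```

Emit:
play_rows(
  rows=[
    {"slide": [0, 0, 0], "delta_rot": [0, 0, 0], "fingers": 0.3},
    {"slide": [0, 0, 0], "delta_rot": [0, 0, 0], "fingers": 0.3},
    {"slide": [0, 0, 0], "delta_rot": [0, 0, 0], "fingers": 0.3},
    {"slide": [0, 0, 0], "delta_rot": [0, 0, 0], "fingers": 0.3},
    {"slide": [0, 0, 0], "delta_rot": [0, 0, 0], "fingers": 0.3},
    {"slide": [0, 0, 0], "delta_rot": [0, 0, 0], "fingers": 0.3},
    {"slide": [0, 0, 0], "delta_rot": [0, 0, 0], "fingers": 0.3},
    {"slide": [0, 0, 0], "delta_rot": [0, 0, 0], "fingers": 0.3},
  ],
)

```text
time_s: 22.9
tcp_pos: [0.5536, -0.0808, 0.2318]
eef_rot: [180.0, 0.0, -14.3]
contact_force: [-0.3, 0.4, 0.6]
gripper_width: 0.0568
gripper_force: 0.0
```

Emit:
play_rows(
  rows=[
    {"slide": [0, 0, 0], "delta_rot": [0, 0, 0], "fingers": 0.3},
    {"slide": [0, 0, 0], "delta_rot": [0, 0, 0], "fingers": 0.3},
    {"slide": [0, 0, 0], "delta_rot": [0, 0, 0], "fingers": 0.3},
    {"slide": [0, 0, 0], "delta_rot": [0, 0, 0], "fingers": 0.3},
    {"slide": [0, 0, 0], "delta_rot": [0, 0, 0], "fingers": 0.3},
    {"slide": [0, 0, 0], "delta_rot": [0, 0, 0], "fingers": 0.3},
  ],
)

```text
time_s: 23.65
tcp_pos: [0.5536, -0.0809, 0.2318]
eef_rot: [180.0, -0.0, -14.3]
contact_force: [-0.2, 0.7, 0.5]
gripper_width: 0.0565
gripper_force: 0.0
```

```bash
python3 - <<'E'
from h import *
s,w=snap('wrist','w7'); _,c=snap('side','s7'); print(s['time_s'])
a=cv2.resize(c['image'][170:270,250:360],(440,400),interpolation=cv2.INTER_CUBIC)
b=cv2.resize(w['image'][150:350,130:430],(360,240),interpolation=cv2.INTER_CUBIC)
cv2.imwrite('pics/s7c.png',np.hstack([a,cv2.copyMakeBorder(b,0,160,0,0,cv2.BORDER_CONSTANT)]))
E
```

```text
23.65
```

View pics/s7c.png

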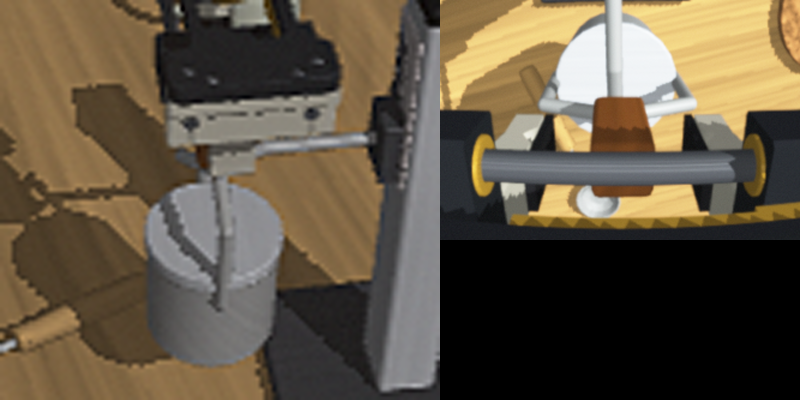

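The canister hangs free and still on the hook, with the grip centred between the open pads. I'll regrip slowly.

Emit:
play_rows(
  rows=[
    {"slide": [0, 0, 0], "delta_rot": [0, 0, 0], "fingers": 0.1},
    {"slide": [0, 0, 0], "delta_rot": [0, 0, 0], "fingers": -0.1},
    {"slide": [0, 0, 0], "delta_rot": [0, 0, 0], "fingers": -0.25},
    {"slide": [0, 0, 0], "delta_rot": [0, 0, 0], "fingers": -0.35},
    {"slide": [0, 0, 0], "delta_rot": [0, 0, 0], "fingers": -0.4},
    {"slide": [0, 0, 0], "delta_rot": [0, 0, 0], "fingers": -0.43},
    {"slide": [0, 0, 0], "delta_rot": [0, 0, 0], "fingers": -0.46},
    {"slide": [0, 0, 0], "delta_rot": [0, 0, 0], "fingers": -0.5},
  ],
  squeeze=4,
)

```text
time_s: 24.75
tcp_pos: [0.5537, -0.0807, 0.2318]
eef_rot: [-180.0, -0.0, -14.3]
contact_force: [1.5, 1.6, -0.1]
gripper_width: 0.0238
gripper_force: 4.0
```

Emit:
play_rows(
  rows=[
    {"slide": [0, 0, 0], "delta_rot": [0, 0, 0], "fingers": -0.6},
    {"slide": [0, 0, 0], "delta_rot": [0, 0, 0], "fingers": -1},
    {"slide": [0, 0, 0], "delta_rot": [0, 0, 0], "fingers": -1},
  ],
  squeeze=10,
)

```text
time_s: 25.12
tcp_pos: [0.5537, -0.0807, 0.2318]
eef_rot: [-180.0, -0.0, -14.3]
contact_force: [0.2, 1.5, -0.3]
gripper_width: 0.0242
gripper_force: 10.0
```

Emit:
play_rows(
  rows=[
    {"slide": [0, 0, 0], "delta_rot": [0, 0, 0], "fingers": -1},
    {"slide": [0, 0, 0], "delta_rot": [0, 0, 0], "fingers": -1},
    {"slide": [0, 0, 0], "delta_rot": [0, 0, 0], "fingers": -1},
  ],
  squeeze=25,
)

```text
time_s: 25.5
tcp_pos: [0.5537, -0.0807, 0.2318]
eef_rot: [-180.0, -0.0, -14.3]
contact_force: [0.6, 2.6, 0.4]
gripper_width: 0.0239
gripper_force: 25.0
```

```bash
python3 - <<'E'
from h import *
np.set_printoptions(precision=2,suppress=True,linewidth=150)
ser(10)
E
```

```text
[  0.76   3.08   0.33  12.64  -3.69   0.   553.68 -80.71 231.82]
[  0.99   3.4    0.12  14.36  -4.04   0.14 553.67 -80.73 231.83]
all [  0.87   3.24   0.23  13.5   -3.87   0.07 553.68 -80.72 231.83] 25.95
```

Emit:
play_rows(
  rows=[
    {"slide": [0.0003, -0.002, 0], "delta_rot": [0, 0, 0], "fingers": -1},
    {"slide": [0, 0, 0], "delta_rot": [0, 0, 0], "fingers": -1},
    {"slide": [0, 0, -0.002], "delta_rot": [0, 0, 0], "fingers": -1},
    {"slide": [0, 0, -0.003], "delta_rot": [0, 0, 0], "fingers": -1},
    {"slide": [0, 0, -0.004], "delta_rot": [0, 0, 0], "fingers": -1},
    {"slide": [0, 0, -0.006], "delta_rot": [0, 0, 0], "fingers": -1},
    {"slide": [0, 0, -0.006], "delta_rot": [0, 0, 0], "fingers": -1},
    {"slide": [0, 0, -0.006], "delta_rot": [0, 0, 0], "fingers": -1},
  ],
)

```text
time_s: 27.0
tcp_pos: [0.5537, -0.0806, 0.2359]
eef_rot: [180.0, 0.0, -14.3]
contact_force: [1.5, 2.2, -1.0]
gripper_width: 0.0238
gripper_force: 25.0
```

Emit:
play_rows(
  rows=[
    {"slide": [0, 0, -0.006], "delta_rot": [0, 0, 0], "fingers": -1},
    {"slide": [0, 0, -0.007], "delta_rot": [0, 0, 0], "fingers": -1},
    {"slide": [0, 0, -0.007], "delta_rot": [0, 0, 0], "fingers": -1},
    {"slide": [0, 0, -0.007], "delta_rot": [0, 0, 0], "fingers": -1},
    {"slide": [0, 0, -0.006], "delta_rot": [0, 0, 0], "fingers": -1},
    {"slide": [0, 0, -0.006], "delta_rot": [0, 0, 0], "fingers": -1},
    {"slide": [0, 0, -0.006], "delta_rot": [0, 0, 0], "fingers": -1},
    {"slide": [0, 0, -0.006], "delta_rot": [0, 0, 0], "fingers": -1},
  ],
)

```text
time_s: 28.0
tcp_pos: [0.5536, -0.0807, 0.2435]
eef_rot: [180.0, 0.0, -14.3]
contact_force: [0.9, 0.8, -2.4]
gripper_width: 0.0241
gripper_force: 25.0
```

```bash
python3 - <<'E'
from h import *
np.set_printoptions(precision=2,suppress=True,linewidth=150)
ser(5)
E
```

```text
Traceback (most recent call last):
  File "h.py", line 31, in ser
    s=r.get_state();F.append([*s['contact_force'],*[10*m for m in s['moment']],*[1e3*p for p in s['tcp_pos']]]);r.capture('side')
                                                                                                                ~~~~~~~~~^^^^^^^^
ValueError: 200 camera calls are used up
```

Emit:
play_rows(
  rows=[
    {"slide": [0, 0, -0.007], "delta_rot": [0, 0, 0], "fingers": -1},
    {"slide": [0, 0, -0.007], "delta_rot": [0, 0, 0], "fingers": -1},
    {"slide": [0, 0, -0.008], "delta_rot": [0, 0, 0], "fingers": -1},
    {"slide": [0, 0, -0.012], "delta_rot": [0, 0, 0], "fingers": -1},
    {"slide": [0, 0, -0.025], "delta_rot": [0, 0, 0], "fingers": -1},
    {"slide": [0, 0, -0.04], "delta_rot": [0, 0, 0], "fingers": -1},
    {"slide": [0, 0, -0.05], "delta_rot": [0, 0, 0], "fingers": -1},
    {"slide": [0, 0, -0.04], "delta_rot": [0, 0, 0], "fingers": -1},
  ],
)

```text
time_s: 29.0
tcp_pos: [0.5539, -0.0806, 0.2726]
eef_rot: [-180.0, -0.0, -14.3]
contact_force: [-0.0, 0.3, -2.2]
gripper_width: 0.0239
gripper_force: 25.0
```

Emit:
play_rows(
  rows=[
    {"slide": [0, 0, 0], "delta_rot": [0, 0, 0], "fingers": -1},
    {"slide": [0, 0, 0], "delta_rot": [0, 0, 0], "fingers": -1},
  ],
)

```text
time_s: 29.25
tcp_pos: [0.5536, -0.0805, 0.2717]
eef_rot: [-180.0, 0.0, -14.3]
contact_force: [0.9, -0.4, -3.6]
gripper_width: 0.0238
gripper_force: 25.0
```

Emit:
play_rows(
  rows=[
    {"slide": [-0.015, 0, 0], "delta_rot": [0, 0, 0], "fingers": -1},
    {"slide": [-0.05, 0, 0], "delta_rot": [0, 0, 0], "fingers": -1},
    {"slide": [-0.09, 0, 0], "delta_rot": [0, 0, 0], "fingers": -1},
    {"slide": [-0.12, 0, 0], "delta_rot": [0, 0, 0], "fingers": -1},
    {"slide": [-0.12, 0, 0], "delta_rot": [0, 0, 0], "fingers": -1},
    {"slide": [-0.1, 0, 0], "delta_rot": [0, 0, 0], "fingers": -1},
    {"slide": [-0.05, 0, 0], "delta_rot": [0, 0, 0], "fingers": -1},
    {"slide": [-0.025, 0, 0], "delta_rot": [0, 0, 0], "fingers": -1},
  ],
)

```text
time_s: 30.25
tcp_pos: [0.4706, -0.0593, 0.2722]
eef_rot: [-180.0, -0.0, -14.3]
contact_force: [0.4, -0.1, -3.5]
gripper_width: 0.0239
gripper_force: 25.0
```

Emit:
play_rows(
  rows=[
    {"slide": [0, 0, 0], "delta_rot": [0, 0, 0], "fingers": -1},
    {"slide": [0, 0, 0], "delta_rot": [0, 0, 0], "fingers": -1},
  ],
)

```text
time_s: 30.5
tcp_pos: [0.4712, -0.0595, 0.2717]
eef_rot: [180.0, 0.0, -14.3]
contact_force: [0.3, 0.2, -3.3]
gripper_width: 0.024
gripper_force: 25.0
```

Emit:
play_rows(
  rows=[
    {"slide": [0, 0.08, 0], "delta_rot": [0, 0, 0], "fingers": -1},
    {"slide": [0.03, 0.2, 0], "delta_rot": [0, 0, 0], "fingers": -1},
    {"slide": [0.12, 0.3, 0], "delta_rot": [0, 0, 0], "fingers": -1},
    {"slide": [0.18, 0.3, 0], "delta_rot": [0, 0, 0], "fingers": -1},
    {"slide": [0.18, 0.3, 0], "delta_rot": [0, 0, 0], "fingers": -1},
    {"slide": [0.13, 0.22, 0], "delta_rot": [0, 0, 0], "fingers": -1},
    {"slide": [0.073, 0.11, 0], "delta_rot": [0, 0, 0], "fingers": -1},
    {"slide": [0.04, 0.056, 0], "delta_rot": [0, 0, 0], "fingers": -1},
  ],
)

```text
time_s: 31.5
tcp_pos: [0.5222, -0.316, 0.2712]
eef_rot: [-180.0, 0.1, -14.3]
contact_force: [-0.3, 0.2, -2.1]
gripper_width: 0.0237
gripper_force: 25.0
```

Emit:
play_rows(
  rows=[
    {"slide": [0, 0, 0], "delta_rot": [0, 0, 0], "fingers": -1},
    {"slide": [0, 0, 0], "delta_rot": [0, 0, 0], "fingers": -1},
  ],
)

```text
time_s: 31.75
tcp_pos: [0.5222, -0.3141, 0.2721]
eef_rot: [-180.0, -0.0, -14.2]
contact_force: [0.6, -0.1, -2.5]
gripper_width: 0.0241
gripper_force: 25.0
```

Emit:
play_rows(
  rows=[
    {"slide": [0, 0, 0.03], "delta_rot": [0, 0, 0], "fingers": -1},
    {"slide": [0, 0, 0.08], "delta_rot": [0, 0, 0], "fingers": -1},
    {"slide": [0, 0, 0.12], "delta_rot": [0, 0, 0], "fingers": -1},
    {"slide": [0, 0, 0.13], "delta_rot": [0, 0, 0], "fingers": -1},
    {"slide": [0, 0, 0.12], "delta_rot": [0, 0, 0], "fingers": -1},
    {"slide": [0, 0, 0.08], "delta_rot": [0, 0, 0], "fingers": -1},
    {"slide": [0, 0, 0.03], "delta_rot": [0, 0, 0], "fingers": -1},
    {"slide": [0, 0, 0.013], "delta_rot": [0, 0, 0], "fingers": -1},
  ],
)

```text
time_s: 32.75
tcp_pos: [0.5225, -0.315, 0.1815]
eef_rot: [180.0, -0.0, -14.3]
contact_force: [-1.1, -0.5, -2.5]
gripper_width: 0.024
gripper_force: 25.0
```

Emit:
play_rows(
  rows=[
    {"slide": [0, 0, 0.004], "delta_rot": [0, 0, 0], "fingers": -1},
    {"slide": [0, 0, 0.004], "delta_rot": [0, 0, 0], "fingers": -1},
    {"slide": [0, 0, 0.004], "delta_rot": [0, 0, 0], "fingers": -1},
    {"slide": [0, 0, 0.004], "delta_rot": [0, 0, 0], "fingers": -1},
    {"slide": [0, 0, 0.004], "delta_rot": [0, 0, 0], "fingers": -1},
    {"slide": [0, 0, 0.004], "delta_rot": [0, 0, 0], "fingers": -1},
  ],
)

```text
time_s: 33.5
tcp_pos: [0.5224, -0.315, 0.1778]
eef_rot: [180.0, -0.0, -14.3]
contact_force: [-0.7, 1.1, -3.5]
gripper_width: 0.0242
gripper_force: 25.0
```

Emit:
play_rows(
  rows=[
    {"slide": [0, 0, 0.003], "delta_rot": [0, 0, 0], "fingers": -1},
    {"slide": [0, 0, 0.003], "delta_rot": [0, 0, 0], "fingers": -1},
    {"slide": [0, 0, 0.003], "delta_rot": [0, 0, 0], "fingers": -1},
  ],
)

```text
time_s: 33.88
tcp_pos: [0.5224, -0.315, 0.1764]
eef_rot: [180.0, -0.0, -14.3]
contact_force: [0.8, 0.1, -2.1]
gripper_width: 0.0239
gripper_force: 25.0
```

Emit:
play_rows(
  rows=[
    {"slide": [0, 0, 0.003], "delta_rot": [0, 0, 0], "fingers": -1},
    {"slide": [0, 0, 0.003], "delta_rot": [0, 0, 0], "fingers": -1},
  ],
)

```text
time_s: 34.12
tcp_pos: [0.5224, -0.315, 0.1755]
eef_rot: [180.0, -0.0, -14.3]
contact_force: [-0.9, 0.4, -3.9]
gripper_width: 0.0235
gripper_force: 25.0
```

Emit:
play_rows(
  rows=[
    {"slide": [0, 0, 0.003], "delta_rot": [0, 0, 0], "fingers": -1},
    {"slide": [0, 0, 0.003], "delta_rot": [0, 0, 0], "fingers": -1},
  ],
)

```text
time_s: 34.38
tcp_pos: [0.5224, -0.315, 0.1746]
eef_rot: [180.0, -0.0, -14.3]
contact_force: [-0.2, -0.3, -2.4]
gripper_width: 0.0238
gripper_force: 25.0
```

Emit:
play_rows(
  rows=[
    {"slide": [0, 0, 0.003], "delta_rot": [0, 0, 0], "fingers": -1},
    {"slide": [0, 0, 0.003], "delta_rot": [0, 0, 0], "fingers": -1},
  ],
)

```text
time_s: 34.62
tcp_pos: [0.5224, -0.315, 0.1738]
eef_rot: [180.0, -0.0, -14.3]
contact_force: [0.2, -0.1, -3.7]
gripper_width: 0.024
gripper_force: 25.0
```

Emit:
play_rows(
  rows=[
    {"slide": [0, 0, 0.002], "delta_rot": [0, 0, 0], "fingers": -1},
    {"slide": [0, 0, 0.002], "delta_rot": [0, 0, 0], "fingers": -1},
  ],
)

```text
time_s: 34.88
tcp_pos: [0.5224, -0.315, 0.1731]
eef_rot: [180.0, -0.0, -14.3]
contact_force: [0.2, 0.2, -3.2]
gripper_width: 0.0238
gripper_force: 25.0
```

Not touching yet, so I'll go on in small steps.

Emit:
play_rows(
  rows=[
    {"slide": [0, 0, 0.002], "delta_rot": [0, 0, 0], "fingers": -1},
    {"slide": [0, 0, 0.002], "delta_rot": [0, 0, 0], "fingers": -1},
  ],
)

```text
time_s: 35.12
tcp_pos: [0.5224, -0.315, 0.1725]
eef_rot: [180.0, -0.0, -14.3]
contact_force: [0.0, 0.6, -3.1]
gripper_width: 0.0238
gripper_force: 25.0
```

Emit:
play_rows(
  rows=[
    {"slide": [0, 0, 0.002], "delta_rot": [0, 0, 0], "fingers": -1},
    {"slide": [0, 0, 0.0], "delta_rot": [0, 0, 0], "fingers": -1},
  ],
)

```text
time_s: 35.38
tcp_pos: [0.5223, -0.315, 0.1722]
eef_rot: [180.0, 0.0, -14.3]
contact_force: [0.7, -0.5, -3.0]
gripper_width: 0.0236
gripper_force: 25.0
```

Emit:
play_rows(
  rows=[
    {"slide": [0, 0, 0.002], "delta_rot": [0, 0, 0], "fingers": -1},
    {"slide": [0, 0, 0.0], "delta_rot": [0, 0, 0], "fingers": -1},
  ],
)

```text
time_s: 35.62
tcp_pos: [0.5224, -0.315, 0.1721]
eef_rot: [180.0, -0.0, -14.3]
contact_force: [-0.4, 0.1, -2.5]
gripper_width: 0.0239
gripper_force: 25.0
```

Emit:
play_rows(
  rows=[
    {"slide": [0, 0, 0.003], "delta_rot": [0, 0, 0], "fingers": -1},
    {"slide": [0, 0, 0.0], "delta_rot": [0, 0, 0], "fingers": -1},
  ],
)

```text
time_s: 35.88
tcp_pos: [0.5225, -0.3151, 0.172]
eef_rot: [180.0, -0.0, -14.3]
contact_force: [-1.0, 0.8, 2.2]
gripper_width: 0.0235
gripper_force: 25.0
```

Emit:
play_rows(
  rows=[
    {"slide": [0, 0, 0.002], "delta_rot": [0, 0, 0], "fingers": -1},
    {"slide": [0, 0, 0.0], "delta_rot": [0, 0, 0], "fingers": -1},
  ],
)

```text
time_s: 36.12
tcp_pos: [0.5225, -0.3151, 0.172]
eef_rot: [180.0, -0.0, -14.3]
contact_force: [-2.4, 0.7, 5.1]
gripper_width: 0.0242
gripper_force: 25.0
```

Emit:
play_rows(
  rows=[
    {"slide": [0, 0, 0.0], "delta_rot": [0, 0, 0], "fingers": -1},
    {"slide": [0, 0, 0.0], "delta_rot": [0, 0, 0], "fingers": -1},
  ],
)

```text
time_s: 36.38
tcp_pos: [0.5225, -0.3151, 0.172]
eef_rot: [180.0, -0.0, -14.3]
contact_force: [-1.8, 2.0, 5.1]
gripper_width: 0.0238
gripper_force: 25.0
```

Contact made: it stands on the trivet. I'll ease the push, release slowly and rise straight up.

Emit:
play_rows(
  rows=[
    {"slide": [0, 0, -0.003], "delta_rot": [0, 0, 0], "fingers": -1},
    {"slide": [0, 0, 0], "delta_rot": [0, 0, 0], "fingers": -1},
    {"slide": [0, 0, 0], "delta_rot": [0, 0, 0], "fingers": -1},
  ],
  squeeze=6,
)

```text
time_s: 36.75
tcp_pos: [0.5226, -0.3151, 0.172]
eef_rot: [180.0, -0.0, -14.3]
contact_force: [-2.4, 0.0, 4.6]
gripper_width: 0.0243
gripper_force: 6.0
```

Emit:
play_rows(
  rows=[
    {"slide": [0, 0, 0], "delta_rot": [0, 0, 0], "fingers": -0.4},
    {"slide": [0, 0, 0], "delta_rot": [0, 0, 0], "fingers": -0.2},
    {"slide": [0, 0, 0], "delta_rot": [0, 0, 0], "fingers": 0.2},
    {"slide": [0, 0, 0], "delta_rot": [0, 0, 0], "fingers": 0.5},
    {"slide": [0, 0, 0], "delta_rot": [0, 0, 0], "fingers": 0.8},
    {"slide": [0, 0, 0], "delta_rot": [0, 0, 0], "fingers": 0.8},
    {"slide": [0, 0, 0], "delta_rot": [0, 0, 0], "fingers": 0.8},
  ],
)

```text
time_s: 37.62
tcp_pos: [0.5223, -0.315, 0.1717]
eef_rot: [-180.0, -0.0, -14.3]
contact_force: [-0.5, -0.1, -0.7]
gripper_width: 0.0768
gripper_force: 0.0
```

Emit:
play_rows(
  rows=[
    {"slide": [0, 0, -0.05], "delta_rot": [0, 0, 0], "fingers": 0.8},
    {"slide": [0, 0, -0.15], "delta_rot": [0, 0, 0], "fingers": 0.8},
    {"slide": [0, 0, -0.2], "delta_rot": [0, 0, 0], "fingers": 0.8},
    {"slide": [0, 0, -0.2], "delta_rot": [0, 0, 0], "fingers": 0.8},
    {"slide": [0, 0, -0.1], "delta_rot": [0, 0, 0], "fingers": 0.8},
    {"slide": [0, 0, 0], "delta_rot": [0, 0, 0], "fingers": 0.8},
    {"slide": [0, 0, 0], "delta_rot": [0, 0, 0], "fingers": 0.8},
    {"slide": [0, 0, 0], "delta_rot": [0, 0, 0], "fingers": 0.8},
  ],
)

```text
time_s: 38.62
tcp_pos: [0.5219, -0.3148, 0.2753]
eef_rot: [-180.0, 0.1, -14.3]
contact_force: [0.6, -0.4, -0.2]
gripper_width: 0.0789
gripper_force: 0.0
```

```bash
python3 -c "
from plant import r
print(r.close_job())"
```

```text
the job is handed in; nothing more can be done
None
```

I weighed the canister at about 3.0 N (roughly 0.31 kg); it hung free on the hook for over three seconds, then I set it on the trivet, let go and handed the job in at about 39 s. The 200 camera calls ran out during the lift-off, so only the arm's position and force readings confirm the placement, and at touchdown it pressed about 5 N on the trivet.

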